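# Bed the glued feet of a light sign on a rocking press

## Robot

A 7-joint arm with a two-finger parallel gripper is mounted at the origin on the work surface. World frame = base frame: x ahead of the robot, y to its left, z up, the work surface at z = 0. Lengths are in mm, angles in degrees, forces in N, time in s.
With the tool pointing down it reaches from about 400 to 850 mm from the base axis. Payload 4.5 kg.
Tool frame: the origin (TCP) lies on the front face of the gripper's body, between the roots of the fingers; the fingertips stand 73 mm ahead of it and the grasp point (between the pads) lies 54 mm ahead of it (manip.tips_ahead is the distance from the TCP to the fingertips, in mm); z points along the fingers, y is the line along which they close (so a half turn about z gives the same grasp; the last joint's range is limited). The gripper opens to 85 mm and grips with 20 to 120 N. Pads are 22 mm wide; open, the fingers measure 114 mm over their backs; the gripper's body (76 mm by 85 mm) begins 54 mm behind the grasp point. The pads swing forward as they close: fully open they stand 13 mm farther back than shut.
Start: joints at [79.114, 39.483, -11.15, 89.685, 9.013, 51.709, -12.324], TCP at [138.736, -609.426, 303.917] pointing down, gripper open.
Joint ranges: [-172.22, 172.22], [-26.19, 119.32], [-84.43, 86.54], [7.71, 146.69], [-57.33, 237.33], [2.42, 119.75], [-152.13, 152.13]. Speed limits (degrees/s): [147.25, 147.25, 180, 180, 180, 180, 180].

## Interface

Orientations are given as [roll, pitch, yaw] about the fixed x, y, z axes, in that order (R = Rz(yaw) Ry(pitch) Rx(roll)).
In Python, from bench import manip, cams gives the robot as it stands.
- The arm moves only by the shell command python3 -m pendant 'ROWS' [FORCE]. ROWS is JSON, a list of rows, each an object of numbers: "wx", "wy", "wz": the turn, a rotation vector about the tool's x, y, z in degrees; "x", "y", "z": the shift along the tool's x, y, z in m; "grip": the gripper command: -1 is shut, 1 is fully open, values between are in proportion. A call has 1 to 12 rows; each row shifts and turns the commanded pose from where the row before left it, along the tool's axes as they then stand; what a row does not reach is not made up. A row lasts 1/8 s, in which the tool goes at most 62.5 mm and 10.7 degrees, less where a joint would pass 70% of its speed; a pose out of reach is approached as far as the arm can. A call is refused whole if a number of a shift passes 0.0625 or a number of a turn 10.7, either way. A call with a gripper value outside its range is refused whole. The fingers move at their own pace and stop on an object; FORCE is the grip in N (left out, the last holds). Time passes only in rows, so rows that do not move let the fingers close. It gives the time, the measured TCP pose, the force, the opening and the grip force at its end, in the units of the state.
- manip.get_state(): the state, without advancing time (a new reading comes with each control period).
- cams.snapshot(name): name is "scene" or "top" or "wrist"; returns a dict with "img" (400x640x3 uint8, red, green, blue), "fx", "fy", "cx", "cy" (pixels), "xyz" and "orientation" of the camera in the world. Camera axes: x right, y up, looking along -z (the intrinsics and any distortion apply to the point x, -y, -z); pixel columns grow to the right and rows downward; lengths in mm; the calibration is good to about 2 mm. The wrist camera is an equidistant fisheye: a pixel r from the principal point sees the ray r / f radians off the axis. A picture is of the moment at which its call begins. There is no depth.
- manip.close_job(): hands the job in; it is judged then, once.
The state is a dict: "clock": time; "joint_pos": joint angles; "joint_velocities": joint speeds; "tau": joint torques, N m; "ee_pos": TCP position; "tool_rot": TCP orientation; "force": force on the tool from outside, world axes, zero at the start; "moment": the same for the moment, N m; "opening": opening from 0.0 (shut) to 1.0 (fully open); "gripper_force": force on a finger pad.
Only numpy, scipy, OpenCV 4.12 (cv2) and the standard library are available. Lean on these libraries where they do the work, as an engineer would, in place of code of your own. Each camera call takes 0.05 s, during which the arm holds its last target. There are 200 camera calls.

## Task

Two rubber feet have just been glued to the corners of the clear sign that lies on the spring-backed rocking press. With a fingertip, press down on the round foot until the needle stands over the scale tab on that side, keep it there for about two seconds without ever letting the needle run past the tab, then let the plate spring back level; next do the same with the square foot and the tab on its side, let go and move clear. Only press: do not lift or shift the press, its tabs or anything else on the table.

Things in the scene. Friction and masses are not known exactly. Their poses are not given: they have to be found in the camera images.
- press: loose spring-backed rocking press (2.8 kg) with an aluminium base 250 x 225 x 12 mm. Origin: on the table under the middle of its rocking plate; z up, x along the plate's hinge to the scale rail, y to the round foot. Base spans x -90 to 160 mm, y +-112 mm. The scale rail, on two posts at y +-50 mm, runs along y at x = 142 mm, top 160 mm above the table
- rocker (a joint): tilt (rad) of the cornerwise 160 mm square plate (clear sign fixed on it) about the press's x axis, 55 mm above the table; 0 = level, needle upright; negative = round foot down, positive = square foot down; stops +-0.30. Spring 4 Nm/rad: about 5 to 11 N on a foot brings the needle to its tab. Springs back level by itself. Sheet top 62 mm above the table
- round_foot: round black rubber foot on the plate's +y corner, 26 to 30 mm across, 9 mm high, glued fast. Origin: middle of its underside, 90 mm from the hinge line; its flat top is 9 mm higher (71 mm above the table when level). Pressed down here, the needle leans to this side
- square_foot: square black rubber foot on the plate's -y corner, 26 x 26 mm, 9 mm high, glued fast. Origin: middle of its underside, 90 mm from the hinge line; its flat top is 9 mm higher (71 mm above the table when level). Pressed down here, the needle leans to this side
- needle_tip (a point): the pointer: a thin dark rod, 6 mm thick, that rises from the plate's corner at the scale end and bends level across the rail. This point is on the level piece above the rail, 130 mm above the hinge line: it sweeps along the rail by 130 mm x sin(tilt) towards the pressed foot, about 1.45 mm for each mm the foot goes down
- round_tab_top (a point): small brass saddle on the scale rail, 12 mm wide along the rail, set 15 to 29 mm from the rail's middle (varies; not to be changed). This point: middle of its top; y points along the rail towards the round foot's side. The needle's underside passes 10 to 14 mm above it without touching. It lies on the round foot's side of the rail's middle
- square_tab_top (a point): small brass saddle on the scale rail, 12 mm wide along the rail, set 15 to 29 mm from the rail's middle (varies; not to be changed). This point: middle of its top; y points along the rail towards the round foot's side. The needle's underside passes 10 to 14 mm above it without touching. It lies on the square foot's side of the rail's middle
- glue: loose bystander, to be left where it is: small white glue bottle, 34 mm across, 75 mm high, standing near the press; origin under its middle
- tape: loose bystander, to be left where it is: roll of black tape lying flat, 68 mm across, 19 mm high, near the press; origin under its middle
- pliers: loose bystander, to be left where it is: yellow-handled pliers lying flat, about 140 mm long, 14 mm high; origin under the pivot
- pen: loose bystander, to be left where it is: white pen lying flat, 126 mm long, 12 mm thick; origin under its middle
- phone: loose bystander, to be left where it is: white phone lying flat, 150 x 72 x 8 mm; origin under its middle
- tray: loose bystander, to be left where it is: grey parts tray, 100 x 75 x 25 mm; origin under its middle
- mug: loose bystander, to be left where it is: white mug, 76 mm across, 90 mm high; origin under its middle

How it is judged (in metres and radians):
On the way, in this order (a step that is already met when the one before it is completed fails the run):
1. a finger on the round foot holds the needle over that side's tab for a second (y of needle_tip in the frame of round_tab_top between -0.006 and 0.006 m and contact force between round_foot and the fingers above 1 N), for 1 s.
2. the round foot is let go and the plate is back level (value of joint rocker between -0.025 and 0.025 rad and contact force between each of round_foot, square_foot and the fingers below 0.1 N), for 0.2 s.
3. a finger on the square foot holds the needle over that side's tab for a second (y of needle_tip in the frame of square_tab_top between -0.006 and 0.006 m and contact force between square_foot and the fingers above 1 N), for 1 s.
At the end, for the whole second after the job is handed in: After both presses (needle within 6 mm of the tab middle for 1 s, finger on the foot): plate level within 0.025 rad and still, no finger on the feet, press upright and within 15 mm of its place, tabs within 10 mm and all other things within 25 mm of theirs (all of step 2 and velocity of joint rocker between -0.1 and 0.1 rad/s and distance of press from where it was at the start of the episode below 0.015 m and angle between press's own z axis and vertical below 0.08 rad and distance of each of round_tab_top, square_tab_top from where it was at the start of the episode below 0.01 m and distance of each of glue, tape, pliers, pen, phone, tray, mug from where it was at the start of the episode below 0.025 m); the robot touches nothing.
It fails at once if the needle runs past the round foot's tab (over 8.5 mm beyond its middle) (y of needle_tip in the frame of round_tab_top above 0.0085 m).
It fails at once if the needle runs past the square foot's tab (over 8.5 mm beyond its middle) (y of needle_tip in the frame of square_tab_top below -0.0085 m).
It fails at once if the press is lifted, tipped or shifted (distance of press from where it was at the start of the episode above 0.015 m or angle between press's own z axis and vertical above 0.08 rad).
It fails at once if a tab is moved more than 10 mm from where it was, or a bystander more than 25 mm (distance of any of round_tab_top, square_tab_top from where it was at the start of the episode above 0.01 m or distance of any of glue, tape, pliers, pen, phone, tray, mug from where it was at the start of the episode above 0.025 m).
It also fails if it takes over 54 s, if anything falls off the work surface, if the arm or the gripper's body presses on something with over 40 N, if the wrist force passes 120 N, or if a joint passes its speed limit or range.

## Working session

There is one attempt and no reset: what is moved stays moved. The work goes in short steps, Python scripts to look and compute and a shell command to move; the robot and the scene stay as the last step left them, time stands still between calls to the robot, and variables do not carry over. Pictures are saved under pics/ and viewed, at most 10 in all, crops included, and the job is handed in when it is done.

```bash
mkdir -p pics; cat > h.py <<'E'
import sys; sys.path.insert(0,'.')
from bench import manip, cams
import numpy as np, cv2
from scipy.spatial.transform import Rotation as Ro
def snap(n,f):
    s=cams.snapshot(n); cv2.imwrite('pics/'+f+'.png',s['img'][:,:,::-1]); np.save('pics/'+f+'.npy',s,allow_pickle=True); return s
def load(f): return np.load('pics/'+f+'.npy',allow_pickle=True).item()
def ray(s,u,v):
    x=(u-s['cx'])/s['fx'];y=(v-s['cy'])/s['fy']
    return np.array(s['xyz']),Ro.from_euler('xyz',s['orientation'],degrees=True).apply([x,-y,-1])
def onz(s,u,v,z):
    o,d=ray(s,u,v); return o+d*(z-o[2])/d[2]
def proj(s,p):
    q=Ro.from_euler('xyz',s['orientation'],degrees=True).inv().apply(np.array(p)-s['xyz'])
    return s['cx']+s['fx']*q[0]/-q[2], s['cy']+s['fy']*(-q[1])/-q[2]
E
python3 - <<'E'
from h import *
for n in('top','scene','wrist'):
    s=snap(n,n+'0'); print(n,{k:v for k,v in s.items() if k!='img'})
print(manip.get_state())
E
```

```text
top {'fx': 401.68046973577754, 'fy': 401.68046973577754, 'cx': 317.2455743853005, 'cy': 194.8418027574573, 'xyz': array([ 307.16544471,  -13.1662988 , 1141.67352352]), 'orientation': array([ 10.82467992,   0.36302989, -89.74112914])}
scene {'fx': 374.467082216527, 'fy': 374.467082216527, 'cx': 316.82606329380644, 'cy': 199.83916443448248, 'xyz': array([1325.94421862, -111.62251538,  743.89173045]), 'orientation': array([ 5.35558795e+01, -4.46978688e-02,  8.35345997e+01])}
wrist {'fx': 309.70691628693146, 'fy': 309.70691628693146, 'cx': 313.61323453658014, 'cy': 196.11227164465208, 'xyz': array([ 212.34753993, -591.52723148,  373.9783562 ]), 'orientation': array([-17.28433299,   0.08432285, -77.07981959])}
{'clock': 0.15, 'joint_pos': array([ 79.11547461,  39.52169912, -11.14476169,  89.73117569,
         9.0129273 ,  51.71187706, -12.32584704]), 'joint_velocities': array([-0.024848  , -0.16957095,  0.01273002, -0.17611887,  0.01653926,
       -0.09122172, -0.00029209]), 'tau': array([-2.13906103e-03, -5.39931643e+01, -1.26849219e+00, -1.58717769e+01,
        9.26904904e-03,  6.50156377e-03,  1.28355063e-05]), 'ee_pos': array([ 138.56374701, -609.03301158,  303.27273756]), 'tool_rot': array([-1.79917313e+02,  7.28173442e-03,  1.28228840e+01]), 'force': array([-0.79626072,  0.6050597 , -0.15696286]), 'moment': array([-0.02062485,  0.0261531 , -0.04260496]), 'gripper_force': 0.0, 'opening': 0.9990026397916063}
```

View pics/top0.png

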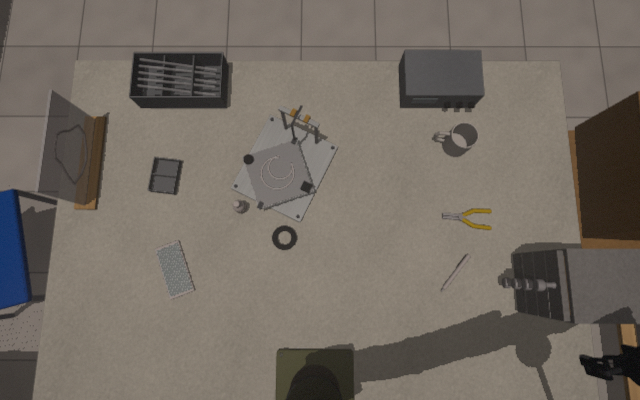

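View pics/scene0.png

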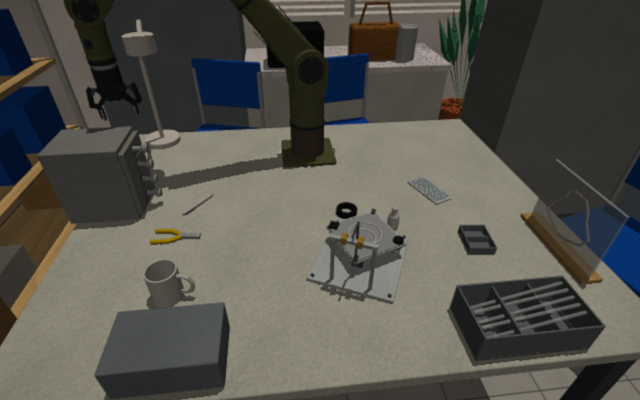

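The top view shows the press near (285,165), with the round foot at about (249,159), the square foot at about (307,187) and the tabs near (293,112) and (306,119). In the scene view the tabs are near (345,239) and (360,243). Next I'll zoom in.

```bash
python3 - <<'E'
from h import *
t=load('top0');s=load('scene0')
a=cv2.resize(t['img'][95:225,225:345],None,fx=5,fy=4.6,interpolation=cv2.INTER_CUBIC)
a=cv2.resize(t['img'][95:225,225:345],(396,429),interpolation=cv2.INTER_CUBIC)
b=cv2.resize(s['img'][195:305,300:412],(403,396),interpolation=cv2.INTER_CUBIC)
c=np.zeros((429,799,3),np.uint8);c[:,:396]=a;c[:396,396:]=b
cv2.imwrite('pics/z.png',c[:,:,::-1])
for n,im,z in(('top0',t,71),('scene0',s,71)):
    m=(im['img'].max(2)<45).astype(np.uint8)
    k,_,st,ce=cv2.connectedComponentsWithStats(m)
    for i in range(1,k):
        if 8<st[i,4]<400:
            p=onz(im,*ce[i],z)
            if 300<p[0]<700 and abs(p[1])<250: print(n,ce[i].round(1),st[i],p.round(1))
    hsv=cv2.cvtColor(im['img'],cv2.COLOR_RGB2HSV)
    m=((hsv[...,1]>130)&(hsv[...,2]>90)).astype(np.uint8)
    k,_,st,ce=cv2.connectedComponentsWithStats(m)
    for i in range(1,k):
        if 3<st[i,4]<300:
            p=onz(im,*ce[i],165)
            if 300<p[0]<800 and abs(p[1])<250: print('br',n,ce[i].round(1),st[i],p.round(1))
E
```

```text
br top0 [292.7 112.2] [290 109   6   7  29] [710.7  58.2 165. ]
br top0 [306.2 118.4] [304 115   6   8  28] [693.7  23.  165. ]
scene0 [346. 210.] [336 203  21  16 226] [479.9  70.5  71. ]
scene0 [333.5 225.2] [328 222  11   8  63] [543.1  24.1  71. ]
scene0 [357.2 230.4] [356 224   3  15  22] [572.1  85.   71. ]
scene0 [398.1 239.9] [393 236  11   9  73] [621.5 184.8  71. ]
scene0 [356.6 260.9] [351 248  12  20  68] [684.7  60.8  71. ]
br scene0 [344.  235.7] [341 233   7   6  30] [692.2  23.7 165. ]
br scene0 [360.3 239.5] [358 237   6   6  32] [709.2  58.4 165. ]
```

View pics/z.png

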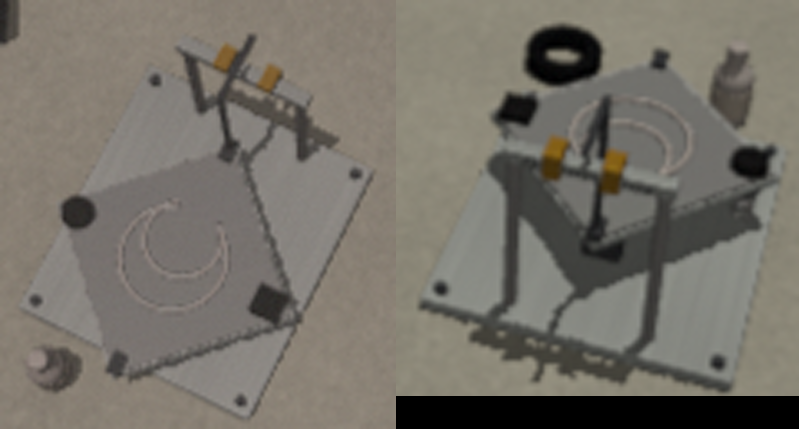

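Two clear views agree on the tabs: the brass saddles lie at world (693,23) and (710,58). Next I compute the press frame and any obstacles along the path.

```bash
python3 - <<'E'
from h import *
t=load('top0');s=load('scene0')
g=t['img'].max(2)
for nm,im,(u,v) in(('r',t,(248.6,159.2)),('s',t,(306.2,186.8)),('r',s,(398.1,239.9)),('s',s,(333.5,225.2))):
    m=im['img'].max(2)[int(v)-9:int(v)+10,int(u)-9:int(u)+10]<(62 if im is t else 45)
    k,l,st,c=cv2.connectedComponentsWithStats(m.astype(np.uint8)); i=l[9,9]
    uv=c[i]+[int(u)-9,int(v)-9]; print(nm,uv.round(1),st[i],onz(im,*uv,68).round(1))
for n,uv in(('lampbase',(160,138)),('boxbottomL',(65,222)),('boxbottomR',(155,200))): print(n,onz(s,*uv,0).round())
print('box top', onz(t,510,252,150).round(),onz(t,510,320,150).round(),onz(t,575,250,200).round(),'lampshadow',onz(t,533,350,0).round())
# base screws at 12mm
for c in((155,79),(355,173),(35,300),(240,400)): print(onz(t,225+c[0]/3.3,95+c[1]/3.3,12).round(1))
# needle tip end in both (level piece) 
P=np.array([702,40.5,186]);print(proj(t,P),proj(s,P))
E
```

```text
r [248. 159.] [ 5  5  9  9 69] [612.9 187.   68. ]
s [306.  186.7] [ 4  5 11 11 79] [535.   25.4  68. ]
r [398.1 239.9] [ 4  6 11  9 73] [618.4 186.1  68. ]
s [333.5 225.2] [ 4  6 11  8 63] [539.6  24.7  68. ]
lampbase [-195. -618.    0.]
boxbottomL [ 353. -785.    0.]
boxbottomR [ 266. -535.    0.]
box top [ 356. -477.  150.] [ 197. -463.  150.] [ 359. -604.  200.] lampshadow [ 103. -586.    0.]
[752.4 130.6  12. ]
[664.7 -49.3  12. ]
[548.5 230.2  12. ]
[461.3  50.   12. ]
(np.float64(299.07757408306827), np.float64(112.17786987148486)) (np.float64(352.5272005442828), np.float64(231.06436463002248))
```

```bash
python3 -m pendant '[{"z":-0.05,"grip":-1},{"z":-0.05,"grip":-1},{"z":-0.05,"grip":-1},{"x":0.048,"y":-0.03,"grip":-1},{"x":0.048,"y":-0.03,"grip":-1},{"x":0.048,"y":-0.03,"grip":-1},{"x":0.048,"y":-0.03,"grip":-1},{"x":0.048,"y":-0.03,"grip":-1},{"x":0.048,"y":-0.03,"grip":-1},{"x":0.048,"y":-0.03,"grip":-1},{"x":0.048,"y":-0.03,"grip":-1},{"x":0.048,"y":-0.03,"grip":-1}]' 20
```

```text
$[0]: bad value
```

```bash
python3 -m pendant '[{"x":0,"y":0,"z":-0.05,"wx":0,"wy":0,"wz":0,"grip":-1}]' 20; python3 -m pendant --help | head -30
```

```text
clock: 0.28
ee_pos: [137.9, -607.2, 350.3]
tool_rot: [-179.4, 0.0, 12.8]
force: [-0.1, -0.2, 0.8]
opening: 0.818
gripper_force: 0.0invalid input: not JSON, or not a number
```

```bash
python3 -m pendant '[{"x":0,"y":0,"z":-0.05,"wx":0,"wy":0,"wz":0,"grip":-1},{"x":0,"y":0,"z":-0.05,"wx":0,"wy":0,"wz":0,"grip":-1},{"x":0.048,"y":-0.03,"z":0,"wx":0,"wy":0,"wz":0,"grip":-1},{"x":0.048,"y":-0.03,"z":0,"wx":0,"wy":0,"wz":0,"grip":-1},{"x":0.048,"y":-0.03,"z":0,"wx":0,"wy":0,"wz":0,"grip":-1},{"x":0.048,"y":-0.03,"z":0,"wx":0,"wy":0,"wz":0,"grip":-1},{"x":0.048,"y":-0.03,"z":0,"wx":0,"wy":0,"wz":0,"grip":-1},{"x":0.048,"y":-0.03,"z":0,"wx":0,"wy":0,"wz":0,"grip":-1},{"x":0.048,"y":-0.03,"z":0,"wx":0,"wy":0,"wz":0,"grip":-1},{"x":0.048,"y":-0.03,"z":0,"wx":0,"wy":0,"wz":0,"grip":-1},{"x":0.048,"y":-0.03,"z":0,"wx":0,"wy":0,"wz":0,"grip":-1}]'
```

```text
clock: 1.65
ee_pos: [500.9, -248.9, 453.7]
tool_rot: [180.0, 0.0, 12.8]
force: [0.6, -0.5, -0.1]
opening: -0.001
gripper_force: 0.0
```

```bash
python3 -m pendant '[{"x":0.0232,"y":-0.0443,"z":0,"wx":0,"wy":0,"wz":0,"grip":-1},{"x":0.0232,"y":-0.0443,"z":0,"wx":0,"wy":0,"wz":0,"grip":-1},{"x":0.0232,"y":-0.0443,"z":0,"wx":0,"wy":0,"wz":0,"grip":-1},{"x":0.0232,"y":-0.0443,"z":0,"wx":0,"wy":0,"wz":0,"grip":-1},{"x":0.0232,"y":-0.0443,"z":0,"wx":0,"wy":0,"wz":0,"grip":-1},{"x":0.0232,"y":-0.0443,"z":0,"wx":0,"wy":0,"wz":0,"grip":-1},{"x":0.0232,"y":-0.0443,"z":0,"wx":0,"wy":0,"wz":0,"grip":-1},{"x":0.0232,"y":-0.0443,"z":0,"wx":0,"wy":0,"wz":0,"grip":-1},{"x":0.0232,"y":-0.0443,"z":0,"wx":0,"wy":0,"wz":0,"grip":-1}]'; python3 -m pendant '[{"x":0,"y":0,"z":0.05,"wx":0,"wy":0,"wz":9.7,"grip":-1},{"x":0,"y":0,"z":0.05,"wx":0,"wy":0,"wz":9.7,"grip":-1},{"x":0,"y":0,"z":0.05,"wx":0,"wy":0,"wz":9.7,"grip":-1},{"x":0,"y":0,"z":0,"wx":0,"wy":0,"wz":9.7,"grip":-1},{"x":0,"y":0,"z":0,"wx":0,"wy":0,"wz":0,"grip":-1}]'
python3 - <<'E'
from h import *
s=snap('wrist','w1'); print(s['xyz'],s['orientation']); print(manip.get_state()['ee_pos'])
E
```

```text
clock: 2.78
ee_pos: [615.3, 186.2, 453.5]
tool_rot: [180.0, 0.0, 12.8]
force: [0.0, 0.4, 0.0]
opening: 0.0
gripper_force: 0.0
clock: 3.4
ee_pos: [614.9, 184.9, 303.1]
tool_rot: [179.9, 0.0, -25.9]
force: [0.2, 0.1, 0.1]
opening: 0.002
gripper_force: 0.0
[682.99296728 152.52692711 373.93369712] [-1.73078489e+01 -6.61786461e-02 -1.15767997e+02]
[615.24491313 185.02271596 303.90559079]
```

View pics/w1.png

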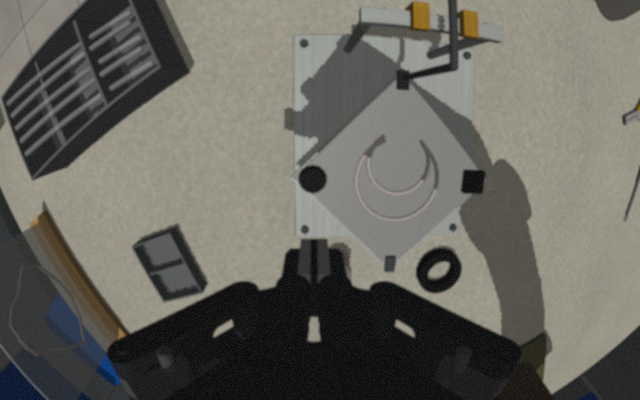

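The wrist view shows the round foot at (313,179), the square foot at (473,181), and the tabs near (420,15) and (469,23). The gripper is lined up above the round foot.

```bash
cat >> h.py <<'E'
def wz(s,u,v,z):
    a=np.array([(u-s['cx'])/s['fx'],(v-s['cy'])/s['fy']]);r=np.hypot(*a)
    d=np.array([a[0]/r*np.sin(r),-a[1]/r*np.sin(r),-np.cos(r)])
    d=Ro.from_euler('xyz',s['orientation'],degrees=True).apply(d);o=np.array(s['xyz']);return o+d*(z-o[2])/d[2]
E
python3 - <<'E'
from h import *
s=load('w1');im=s['img']
R=wz(s,313,179,70);S=wz(s,473,181.5,70)
k=(im.max(2)<50).astype(np.uint8);n,l,st,c=cv2.connectedComponentsWithStats(k)
for i in (l[179,313],l[181,473]): print(st[i],c[i])
R=wz(s,*c[l[179,313]],70);S=wz(s,*c[l[181,473]],70)
h=cv2.cvtColor(im,cv2.COLOR_RGB2HSV);m=((h[...,1]>130)&(h[...,2]>90)).astype(np.uint8)
n,l,st,c=cv2.connectedComponentsWithStats(m);T=[]
for i in range(1,n):
    if st[i,4]>80 and 400<c[i][0]<490 and c[i][1]<50:T.append(wz(s,*c[i],165));print(st[i],c[i],T[-1].round(1))
ey=(R-S)/np.linalg.norm(R-S);M=(R+S)/2;ex=np.array([ey[1],-ey[0],0])
print('R',R.round(1),'S',S.round(1),np.linalg.norm(R-S),'yaw',np.degrees(np.arctan2(ex[1],ex[0])))
for t in T: print('off',((t-M)@ex).round(1),((t-M)@ey).round(1))
E
```

```text
[300 166  26  26 508] [312.26968504 178.37401575]
[462 170  23  23 448] [472.97767857 181.29910714]
[412   2  18  28 423] [420.52955083  15.47281324] [709.8  57.3 165. ]
[463  10  15  28 354] [470.16101695  23.73446328] [692.6  21.9 165. ]
R [615.1 186.4  70. ] S [535.9  26.2  70. ] 178.7205391429869 yaw -26.274637872144115
off 142.1 15.5
off 142.4 -23.9
```

```bash
python3 -m pendant '[{"x":0,"y":-0.0015,"z":0.05,"wx":0,"wy":0,"wz":0,"grip":-1},{"x":0,"y":0,"z":0.05,"wx":0,"wy":0,"wz":0,"grip":-1},{"x":0,"y":0,"z":0.035,"wx":0,"wy":0,"wz":0,"grip":-1},{"x":0,"y":0,"z":0.015,"wx":0,"wy":0,"wz":0,"grip":-1},{"x":0,"y":0,"z":0,"wx":0,"wy":0,"wz":0,"grip":-1},{"x":0,"y":0,"z":0,"wx":0,"wy":0,"wz":0,"grip":-1},{"x":0,"y":0,"z":0,"wx":0,"wy":0,"wz":0,"grip":-1}]'; python3 -c "
from h import *
s=snap('wrist','w2');print(manip.tips_ahead,s['xyz'])"
```

```text
clock: 4.32
ee_pos: [616.7, 186.4, 155.5]
tool_rot: [-179.9, -0.1, -26.0]
force: [0.1, 0.2, -0.6]
opening: -0.001
gripper_force: 0.0
72.6 [684.47946152 153.7905151  226.53409682]
```

View pics/w2.png

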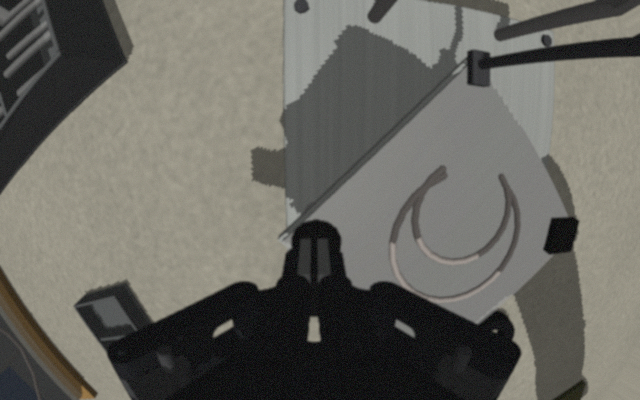

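The fingertips are centred over the round foot at about (318,235). The rail is out of this view, so I'll press gently and check with the force, the depth and the fixed cameras.

```bash
cat >> h.py <<'E'
def means(n=4):
    S=[];I={}
    for c in('top','scene','wrist'):
        I[c]=cams.snapshot(c)
    for _ in range(n):
        cams.snapshot('wrist');q=manip.get_state();S.append(list(q['ee_pos'])+list(q['force']))
    print('mean',np.mean(S,0).round(2),'std',np.std(S,0).round(2),q['clock']);return I
E
python3 -m pendant '[{"x":0,"y":0,"z":0.008,"wx":0,"wy":0,"wz":0,"grip":-1},{"x":0,"y":0,"z":0.004,"wx":0,"wy":0,"wz":0,"grip":-1},{"x":0,"y":0,"z":0.003,"wx":0,"wy":0,"wz":0,"grip":-1},{"x":0,"y":0,"z":0.002,"wx":0,"wy":0,"wz":0,"grip":-1},{"x":0,"y":0,"z":0,"wx":0,"wy":0,"wz":0,"grip":-1},{"x":0,"y":0,"z":0,"wx":0,"wy":0,"wz":0,"grip":-1}]'; python3 -c "
from h import *
I=means();np.save('pics/m1.npy',I)
for c in I: cv2.imwrite('pics/m1_'+c+'.png',I[c]['img'][:,:,::-1])"
```

```text
clock: 5.12
ee_pos: [616.0, 186.7, 137.2]
tool_rot: [-179.9, -0.0, -26.0]
force: [0.3, 2.3, 3.5]
opening: 0.003
gripper_force: 2.0
mean [6.1601e+02 1.8672e+02 1.3711e+02 4.7000e-01 3.0000e+00 4.2800e+00] std [0.01 0.02 0.02 0.16 0.48 0.17] 5.475
```

```bash
python3 - <<'E'
from h import *
I=np.load('pics/m1.npy',allow_pickle=True).item()
def z(im,a,b,c,d): return cv2.resize(im[a:b,c:d],(396,288),interpolation=cv2.INTER_CUBIC)
A=np.vstack([np.hstack([z(load('top0')['img'],97,129,278,322),z(I['top']['img'],97,129,278,322)]),np.hstack([z(load('scene0')['img'],216,248,330,374),z(I['scene']['img'],216,248,330,374)])])
cv2.imwrite('pics/z1.png',A[:,:,::-1])
E
```

```text
(no output)
```

View pics/z1.png

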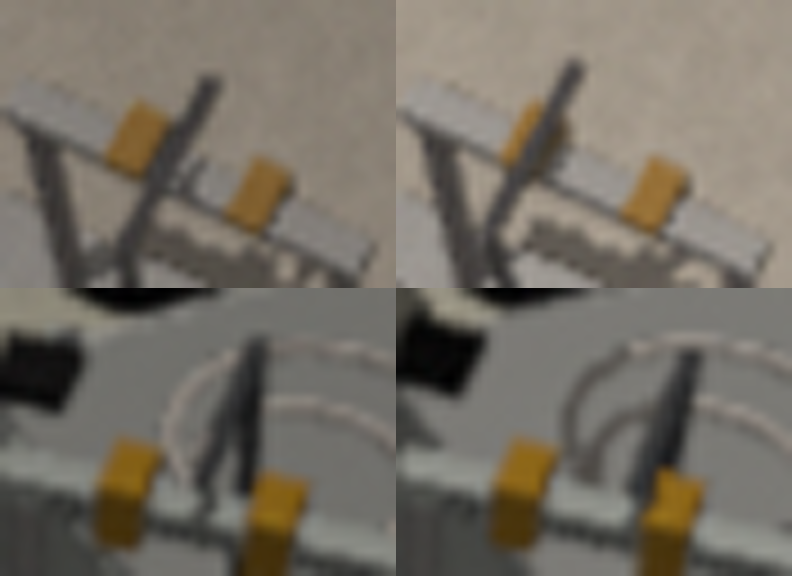

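Comparing before and after, the needle tip moved about 3.7 px in the top view, which is about 9.5 mm. That matches the depth of 6.5 mm. The tab is at 15.5 mm, so about 3.8 mm more press is needed.

```bash
python3 -m pendant '[{"x":0,"y":0,"z":0.002,"wx":0,"wy":0,"wz":0,"grip":-1},{"x":0,"y":0,"z":0.0018,"wx":0,"wy":0,"wz":0,"grip":-1},{"x":0,"y":0,"z":0,"wx":0,"wy":0,"wz":0,"grip":-1}]'; python3 -c "
from h import *
I=means();np.save('pics/m2.npy',I)
z=lambda im,a,b,c,d: cv2.resize(im[a:b,c:d],(396,288),interpolation=cv2.INTER_CUBIC)
A=np.hstack([z(I['top']['img'],97,129,278,322),z(I['scene']['img'],216,248,330,374)])
cv2.imwrite('pics/z2.png',A[:,:,::-1])
# predicted needle tip line px for offset 15.5
M=np.array([575.8,106.2,0]);a=np.radians(-26.1);ex=np.array([np.cos(a),np.sin(a),0]);ey=np.array([-ex[1],ex[0],0])
for d in(0,9.5,15.5,21.5):
  z=55+(130**2-d*d)**.5
  for x in(142,150):
    P=M+ex*x+ey*d+[0,0,z];u,v=proj(I['top'],P);p,q=proj(I['scene'],P);print(d,x,round((u-278)*9),round((v-97)*9),round((p-330)*9+396),round((q-216)*9))
"
```

```text
clock: 5.85
ee_pos: [616.1, 187.0, 133.3]
tool_rot: [-179.9, -0.0, -26.0]
force: [1.0, 3.7, 6.0]
opening: -0.002
gripper_force: 3.1
mean [6.1612e+02 1.8695e+02 1.3341e+02 1.8000e-01 3.8300e+00 5.7800e+00] std [0.01 0.02 0.01 0.69 0.34 0.23] 6.2
0 142 178 134 612 141
0 150 191 109 604 161
9.5 142 148 120 649 151
9.5 150 161 96 641 171
15.5 142 129 112 672 158
15.5 150 142 88 664 178
21.5 142 111 104 695 166
21.5 150 124 80 688 186
```

View pics/z2.png

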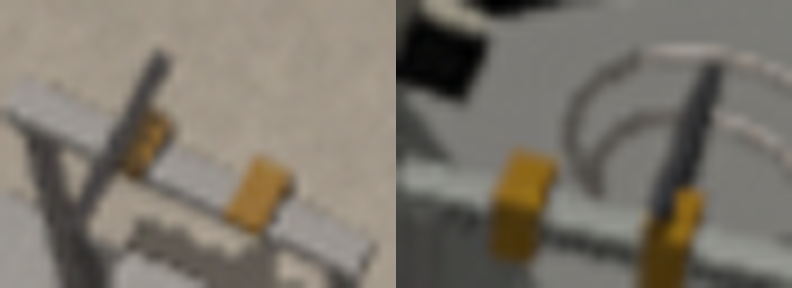

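The needle stands over the round tab, with an estimated offset of about 14.7 mm against the tab at 15.5 mm. I'll hold it, then release slowly.

```bash
python3 -m pendant '[{"x":0,"y":0,"z":0,"wx":0,"wy":0,"wz":0,"grip":-1},{"x":0,"y":0,"z":0,"wx":0,"wy":0,"wz":0,"grip":-1},{"x":0,"y":0,"z":0,"wx":0,"wy":0,"wz":0,"grip":-1},{"x":0,"y":0,"z":0,"wx":0,"wy":0,"wz":0,"grip":-1},{"x":0,"y":0,"z":0,"wx":0,"wy":0,"wz":0,"grip":-1},{"x":0,"y":0,"z":0,"wx":0,"wy":0,"wz":0,"grip":-1},{"x":0,"y":0,"z":0,"wx":0,"wy":0,"wz":0,"grip":-1},{"x":0,"y":0,"z":0,"wx":0,"wy":0,"wz":0,"grip":-1},{"x":0,"y":0,"z":0,"wx":0,"wy":0,"wz":0,"grip":-1},{"x":0,"y":0,"z":0,"wx":0,"wy":0,"wz":0,"grip":-1},{"x":0,"y":0,"z":0,"wx":0,"wy":0,"wz":0,"grip":-1},{"x":0,"y":0,"z":0,"wx":0,"wy":0,"wz":0,"grip":-1}]'; python3 -m pendant '[{"x":0,"y":0,"z":0,"wx":0,"wy":0,"wz":0,"grip":-1},{"x":0,"y":0,"z":0,"wx":0,"wy":0,"wz":0,"grip":-1},{"x":0,"y":0,"z":-0.003,"wx":0,"wy":0,"wz":0,"grip":-1},{"x":0,"y":0,"z":-0.003,"wx":0,"wy":0,"wz":0,"grip":-1},{"x":0,"y":0,"z":-0.003,"wx":0,"wy":0,"wz":0,"grip":-1},{"x":0,"y":0,"z":-0.004,"wx":0,"wy":0,"wz":0,"grip":-1},{"x":0,"y":0,"z":-0.02,"wx":0,"wy":0,"wz":0,"grip":-1},{"x":0,"y":0,"z":-0.05,"wx":0,"wy":0,"wz":0,"grip":-1},{"x":0,"y":0,"z":-0.05,"wx":0,"wy":0,"wz":0,"grip":-1},{"x":0,"y":0,"z":-0.04,"wx":0,"wy":0,"wz":0,"grip":-1},{"x":0,"y":0,"z":0,"wx":0,"wy":0,"wz":0,"grip":-1},{"x":0,"y":0,"z":0,"wx":0,"wy":0,"wz":0,"grip":-1}]'
python3 - <<'E'
from h import *
s=snap('wrist','w3');im=s['img'];print(manip.get_state()['ee_pos'])
k=(im.max(2)<50).astype(np.uint8);n,l,st,c=cv2.connectedComponentsWithStats(k)
for i in range(1,n):
    if 250<st[i,4]<800: print(st[i],c[i],wz(s,*c[i],70).round(1))
h=cv2.cvtColor(im,cv2.COLOR_RGB2HSV);m=((h[...,1]>130)&(h[...,2]>90)).astype(np.uint8)
n,l,st,c=cv2.connectedComponentsWithStats(m)
for i in range(1,n):
    if st[i,4]>80 and c[i][1]<80: print('br',st[i],wz(s,*c[i],165).round(1))
E
```

```text
clock: 7.7
ee_pos: [616.1, 187.0, 133.4]
tool_rot: [-179.9, -0.0, -26.0]
force: [1.3, 4.3, 4.9]
opening: 0.002
gripper_force: 3.1
clock: 9.2
ee_pos: [615.2, 185.6, 306.2]
tool_rot: [179.9, 0.0, -26.0]
force: [-0.1, 0.5, 0.3]
opening: 0.003
gripper_force: 0.0
[615.01825633 185.61816464 305.3708565 ]
[397  63  55  26 394] [417.64720812  75.20812183] [666.   44.7  70. ]
[ 65 112  28  28 315] [ 77.2        124.80952381] [805.2 414.2  70. ]
[ 21 124  38  51 768] [ 40.38411458 150.18098958] [818.  499.7  70. ]
[301 166  25  25 498] [313.20080321 177.8875502 ] [614.8 186.4  70. ]
[462 170  22  23 444] [472.3963964  180.49774775] [535.8  26.3  70. ]
[  0 187  24  53 425] [  8.68470588 216.53411765] [784.3 660.1  70. ]
[140 228  67  61 516] [185.21705426 253.94573643] [599.1 363.5  70. ]
[137 246  46  27 280] [152.96785714 260.26428571] [609.4 412.1  70. ]
[153 274  47  25 316] [171.26265823 288.34810127] [565.3 413.9  70. ]
br [412   4  17  27 409] [709.5  57.4 165. ]
br [462  12  15  27 342] [692.4  22.1 165. ]
```

The plate is back level, and the feet and tabs are where they were. Moving on to the square foot.

```bash
python3 -m pendant '[{"x":-0.0014,"y":0.0445,"z":0,"wx":0,"wy":0,"wz":0,"grip":-1},{"x":0,"y":0.0445,"z":0,"wx":0,"wy":0,"wz":0,"grip":-1},{"x":0,"y":0.0445,"z":0,"wx":0,"wy":0,"wz":0,"grip":-1},{"x":0,"y":0.0445,"z":0,"wx":0,"wy":0,"wz":0,"grip":-1},{"x":0,"y":0,"z":0.05,"wx":0,"wy":0,"wz":0,"grip":-1},{"x":0,"y":0,"z":0.05,"wx":0,"wy":0,"wz":0,"grip":-1},{"x":0,"y":0,"z":0.04,"wx":0,"wy":0,"wz":0,"grip":-1},{"x":0,"y":0,"z":0.015,"wx":0,"wy":0,"wz":0,"grip":-1},{"x":0,"y":0,"z":0,"wx":0,"wy":0,"wz":0,"grip":-1},{"x":0,"y":0,"z":0,"wx":0,"wy":0,"wz":0,"grip":-1},{"x":0,"y":0,"z":0,"wx":0,"wy":0,"wz":0,"grip":-1},{"x":0,"y":0,"z":0,"wx":0,"wy":0,"wz":0,"grip":-1}]'
```

```text
clock: 10.75
ee_pos: [537.0, 26.8, 152.0]
tool_rot: [-180.0, -0.1, -26.0]
force: [-0.1, -0.3, 0.2]
opening: -0.004
gripper_force: 0.0
```

```bash
python3 -m pendant '[{"x":0,"y":0,"z":0.006,"wx":0,"wy":0,"wz":0,"grip":-1},{"x":0,"y":0,"z":0.003,"wx":0,"wy":0,"wz":0,"grip":-1},{"x":0,"y":0,"z":0.003,"wx":0,"wy":0,"wz":0,"grip":-1},{"x":0,"y":0,"z":0.003,"wx":0,"wy":0,"wz":0,"grip":-1},{"x":0,"y":0,"z":0.002,"wx":0,"wy":0,"wz":0,"grip":-1},{"x":0,"y":0,"z":0.002,"wx":0,"wy":0,"wz":0,"grip":-1},{"x":0,"y":0,"z":0,"wx":0,"wy":0,"wz":0,"grip":-1},{"x":0,"y":0,"z":0,"wx":0,"wy":0,"wz":0,"grip":-1},{"x":0,"y":0,"z":0,"wx":0,"wy":0,"wz":0,"grip":-1}]'; python3 -c "
from h import *
I=means();np.save('pics/m3.npy',I)
z=lambda im,a,b,c,d: cv2.resize(im[a:b,c:d],(396,288),interpolation=cv2.INTER_CUBIC)
A=np.hstack([z(I['top']['img'],97,129,278,322),z(I['scene']['img'],216,248,330,374)])
cv2.imwrite('pics/z3.png',A[:,:,::-1])
M=np.array([575.6,106.3,0]);a=np.radians(-26.1);ex=np.array([np.cos(a),np.sin(a),0]);ey=np.array([-ex[1],ex[0],0])
for d in(-12,-15.5,-20,-23.5):
  z=55+(130**2-d*d)**.5
  for x in(142,150):
    P=M+ex*x+ey*d+[0,0,z];u,v=proj(I['top'],P);p,q=proj(I['scene'],P);print(d,x,round((u-278)*9),round((v-97)*9),round((p-330)*9+396),round((q-216)*9))
"
```

```text
clock: 11.88
ee_pos: [536.1, 25.8, 132.3]
tool_rot: [179.9, 0.0, -26.0]
force: [-1.9, -2.1, 6.7]
opening: -0.006
gripper_force: 3.6
mean [536.16  25.79 132.31  -1.75  -3.08   6.93] std [0.02 0.02 0.01 0.53 0.5  0.12] 12.225
-12 142 216 153 566 132
-12 150 229 129 557 151
-15.5 142 228 159 553 130
-15.5 150 240 134 544 149
-20 142 242 166 535 127
-20 150 255 142 526 147
-23.5 142 253 172 522 126
-23.5 150 266 148 513 146
```

View pics/z3.png

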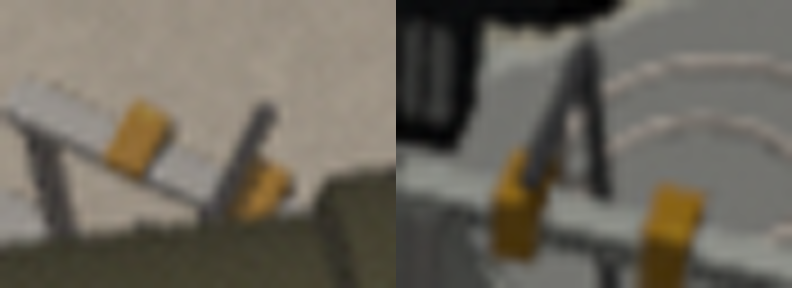

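The needle is partly over the square tab, at about -17 mm against the target of -23.5 mm. About 4.2 mm more press is needed, then hold.

```bash
python3 -m pendant '[{"x":0,"y":0,"z":0.0015,"wx":0,"wy":0,"wz":0,"grip":-1},{"x":0,"y":0,"z":0.0015,"wx":0,"wy":0,"wz":0,"grip":-1},{"x":0,"y":0,"z":0.0012,"wx":0,"wy":0,"wz":0,"grip":-1},{"x":0,"y":0,"z":0,"wx":0,"wy":0,"wz":0,"grip":-1}]'; python3 -c "
from h import *
I=means()
z=lambda im,a,b,c,d: cv2.resize(im[a:b,c:d],(396,288),interpolation=cv2.INTER_CUBIC)
A=np.hstack([z(I['top']['img'],97,129,278,322),z(I['scene']['img'],216,248,330,374)])
cv2.imwrite('pics/z4.png',A[:,:,::-1])"
```

```text
clock: 12.72
ee_pos: [536.1, 25.7, 128.2]
tool_rot: [179.9, 0.0, -26.0]
force: [-2.3, -3.5, 8.8]
opening: -0.001
gripper_force: 4.7
mean [536.1   25.69 128.31  -2.1   -2.87   8.68] std [0.01 0.01 0.   0.46 0.34 0.62] 13.075
```

View pics/z4.png

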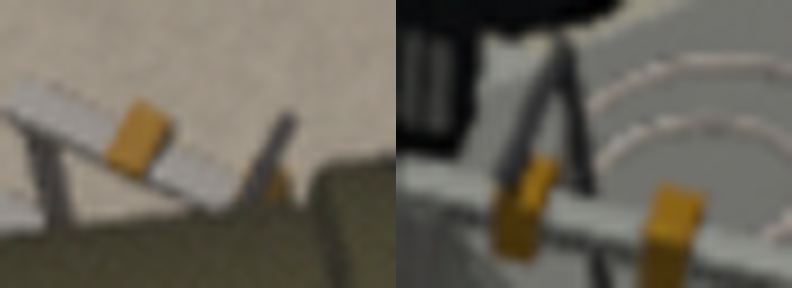

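The needle is over the square tab, at about -24 mm against -23.5 mm. I'll hold, then release and move clear.

```bash
python3 -m pendant '[{"x":0,"y":0,"z":0,"wx":0,"wy":0,"wz":0,"grip":-1},{"x":0,"y":0,"z":0,"wx":0,"wy":0,"wz":0,"grip":-1},{"x":0,"y":0,"z":0,"wx":0,"wy":0,"wz":0,"grip":-1},{"x":0,"y":0,"z":0,"wx":0,"wy":0,"wz":0,"grip":-1},{"x":0,"y":0,"z":0,"wx":0,"wy":0,"wz":0,"grip":-1},{"x":0,"y":0,"z":0,"wx":0,"wy":0,"wz":0,"grip":-1},{"x":0,"y":0,"z":0,"wx":0,"wy":0,"wz":0,"grip":-1},{"x":0,"y":0,"z":0,"wx":0,"wy":0,"wz":0,"grip":-1},{"x":0,"y":0,"z":0,"wx":0,"wy":0,"wz":0,"grip":-1},{"x":0,"y":0,"z":0,"wx":0,"wy":0,"wz":0,"grip":-1},{"x":0,"y":0,"z":0,"wx":0,"wy":0,"wz":0,"grip":-1},{"x":0,"y":0,"z":0,"wx":0,"wy":0,"wz":0,"grip":-1}]'; python3 -m pendant '[{"x":0,"y":0,"z":-0.003,"wx":0,"wy":0,"wz":0,"grip":-1},{"x":0,"y":0,"z":-0.003,"wx":0,"wy":0,"wz":0,"grip":-1},{"x":0,"y":0,"z":-0.004,"wx":0,"wy":0,"wz":0,"grip":-1},{"x":0,"y":0,"z":-0.004,"wx":0,"wy":0,"wz":0,"grip":-1},{"x":0,"y":0,"z":-0.004,"wx":0,"wy":0,"wz":0,"grip":-1},{"x":0,"y":0,"z":-0.02,"wx":0,"wy":0,"wz":0,"grip":-1},{"x":0,"y":0,"z":-0.05,"wx":0,"wy":0,"wz":0,"grip":-1},{"x":0,"y":0,"z":-0.05,"wx":0,"wy":0,"wz":0,"grip":-1},{"x":0,"y":0,"z":-0.04,"wx":0,"wy":0,"wz":0,"grip":-1},{"x":0,"y":0,"z":0,"wx":0,"wy":0,"wz":0,"grip":-1},{"x":0,"y":0,"z":0,"wx":0,"wy":0,"wz":0,"grip":-1},{"x":0,"y":0,"z":0,"wx":0,"wy":0,"wz":0,"grip":-1}]'
python3 - <<'E'
from h import *
s=snap('wrist','w5');im=s['img']
k=(im.max(2)<50).astype(np.uint8);n,l,st,c=cv2.connectedComponentsWithStats(k)
for i in range(1,n):
    p=wz(s,*c[i],70)
    if 250<st[i,4]<800 and 500<p[0]<650 and 0<p[1]<220: print(st[i],p.round(1))
E
```

```text
clock: 14.58
ee_pos: [536.1, 25.7, 128.3]
tool_rot: [179.9, 0.0, -26.0]
force: [-1.8, -3.5, 8.3]
opening: -0.001
gripper_force: 4.7
clock: 16.08
ee_pos: [535.8, 26.9, 304.5]
tool_rot: [179.9, 0.1, -26.0]
force: [0.9, -0.1, -0.3]
opening: -0.001
gripper_force: 0.0
[304 165  24  24 539] [535.4  25.   70. ]
[145 167  22  23 396] [612.9 184.2  70. ]
```

```bash
python3 -c "
from h import *
print(manip.close_job())"
```

```text
the job is handed in; nothing more can be done
None
```

I pressed the round foot and then the square foot until the needle stood over each tab, by my camera estimates within about 2 mm of its middle, and held each for about two seconds. The last pictures showed the feet within about 3 mm of where they began, and the job is handed in at about 16 s with the arm clear; no verdict was returned.

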